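# Wedge a tapered dovetail batten into the back of a painting panel

### The job

A wooden painting panel lies face down on the cutting mat and its second cross batten still has to go in. Pick up the loose batten, start its thin end in the open mouth of the empty dovetail groove and slide it along until it wedges tight, pressing it home firmly, with about 12 to 18 N along the groove, so that it stays pinched when you let go. Do not force it, the edges of the groove split, and leave the things lying around where they are.

Things in the scene. Friction and masses are not known exactly. Their poses are not given: they have to be found in the camera images.
- batten_center (a point): Loose batten, a plain hardwood bar 216 mm long, 30 mm high, 80 to 170 g, lying on its underside. Point: its middle, half-way up (15 mm above the underside). Its x axis runs along the bar to the THIN end, z up. A straight spine, 14 mm wide, 20 mm high and as long as the bar, stands on a dovetail foot 10 mm high; grip it across the spine.
- batten: The same batten, origin at the middle of its underside, same axes. Sides of its foot lean inward by 15 degrees and taper evenly: the underside is 21 mm wide at the thin end (x = +108 mm) and 31 mm at the thick end (x = -108 mm); the foot's top is 5.4 mm narrower all along.
- groove_mouth (a point): Middle of the empty groove's floor at its open mouth in the panel's edge, 21 mm above the table. y points along the groove into the panel, z up, x across it towards the fitted batten. The groove is 10 mm deep and runs through to the far edge (170 mm); its walls lean inward over the floor by 15 degrees; floor about 30 mm wide here, tapering as the batten does.
- groove_end (a point): Middle of the groove's floor at the panel's far edge; floor about 22 mm wide. Grooves vary by 0.7 mm, so where the batten gets tight must be felt: its middle then lies 64 to 98 mm past the mouth, its thick end 10 to 44 mm out of the mouth, its thin end a little out here. Over the last 2 to 4 mm the resistance climbs from under 2 N to 15 N; friction 0.5 to 0.7, pressed tight it stays.
- near_lip: Strip of the panel between the groove and the panel's edge on the robot's side, 10 mm high: the groove's near wall, the one that splits. Each wall is pressed with 0.5 to 0.9 of the push along the groove. Origin at table height under the panel's middle, axes as the panel's.
- panel: Wooden panel 240 x 170 mm, top 31 mm above the table, with a batten fitted from the other edge (stands 20 mm above the panel, 100 mm from the groove), a 3 mm cutting mat reaching 27 mm out from the mouth, and a stop strip behind the far edge, lower than the groove floor. It does not move. Origin on the table under its middle, axes as at the groove mouth, which is at x -50, y -85, z 21 mm.
- brush_pot: Bystander: white pot 76 mm wide and 100 mm high with brushes up to 205 mm; origin under its centre.
- glue: Bystander: white glue bottle, 54 mm wide, 150 mm high; origin under its centre.
- mallet: Bystander: wooden mallet lying on its side, 300 mm long, head 75 mm high; origin on the table under the middle of its length.
- tape: Bystander: roll of tape lying flat, 100 mm wide, 24 mm high; origin under its centre.

How it is judged:
On the way:
1. the batten's thin end is in the groove: its middle less than 45 mm short of the mouth, in line with the groove and down on its floor (y of batten_center in the frame of groove_mouth between -0.045 and 0.045 m and x of batten_center in the frame of groove_mouth between -0.004 and 0.004 m and z of batten_center in the frame of groove_mouth between 0.012 and 0.018 m and angle between the x axis of batten_center and the y axis of groove_mouth, either way round below 0.04 rad), for 0.1 s.
At the end, for the whole second after the job is handed in: The batten lies in the empty groove, in line (0.04 rad), on its floor, its middle 55 to 110 mm past the mouth and within 4 mm of the groove's centre line, at rest, and it is wedged: the near wall still pinches it with more than 4 N (x of batten_center in the frame of groove_mouth between -0.004 and 0.004 m and z of batten_center in the frame of groove_mouth between 0.012 and 0.018 m and angle between the x axis of batten_center and the y axis of groove_mouth, either way round below 0.04 rad and y of batten_center in the frame of groove_mouth between 0.055 and 0.11 m and contact force between batten and near_lip above 4 N and linear speed of batten below 0.01 m/s); the robot touches nothing.
It fails at once if the near wall of the groove is loaded with more than 20 N by the batten (it splits) (contact force between batten and near_lip above 20 N).
It fails at once if the rest of the panel is loaded with more than 40 N by the batten (contact force between batten and panel above 40 N).
It fails at once if the brush pot, glue bottle, mallet or tape roll is moved by more than 30 mm (distance of any of brush_pot, glue, mallet, tape from where it was at the start of the episode above 0.03 m).
It also fails if it takes over 72 s, if anything falls off the work surface, if the arm or the gripper's body presses on something with over 40 N, if the wrist force passes 120 N, or if a joint passes its speed limit or range.

### The arm

A 7-joint arm with a two-finger parallel gripper is mounted at the origin on the work surface. World frame = base frame: x ahead of the robot, y to its left, z up, the work surface at z = 0. Lengths are in m, angles in rad, forces in N, time in s.
With the tool pointing down it reaches from about 0.4 to 0.85 m from the base axis. Payload 10.4 kg.
Tool frame: the origin (TCP) lies at the very end of the fingers, on their centre line; the grasp point (between the pads) lies 19 mm behind it; z points along the fingers, y is the direction in which the jaws open and shut (so a half turn about z gives the same grasp; the last joint's range is limited). The gripper opens to 87 mm and grips with 3 to 60 N. Pads are 19 mm wide; open, the fingers measure 117 mm over their backs; the gripper's body (75 mm by 190 mm) begins 51 mm behind the grasp point.
Start: joints at [-1.232, 0.332, -0.065, 1.46, 0.022, 1.35, -0.088], TCP at [0.221, 0.585, 0.183] pointing down, gripper open.
Joint ranges: [-2.6, 2.6], [-0.5, 2.12], [-1.47, 1.34], [0.16, 2.42], [-1.27, 4.41], [0.06, 2.06], [-2.6, 2.6]. Speed limits (rad/s): [2.22, 2.22, 2.79, 2.79, 3.14, 3.14, 3.14].

### API

Orientations are given as a unit quaternion [x, y, z, w].
In Python, from bench import r, eyes, job gives the robot as it stands. The module is installed in compiled form; this text tells all that it offers.
- The arm moves only by the tool play_rows, never from a script. Its argument "motion" is a list of rows, each a list of 7 numbers: the shift along the tool's x, y, z as a fraction of full scale, then the turn, a rotation vector about the tool's x, y, z as a fraction of full scale, then the opening in per cent of the stroke, from 0 (shut) to 100 (fully open). A call has 1 to 5 rows; each row is the pose to reach, as a shift and turn from the pose commanded when the call began, along the tool's axes at that moment; what a row does not reach only later rows make up. Full scale, the value 1, is 0.2 m for a shift and 90 degrees for a turn. A row lasts 1/8 s, in which the tool goes at most 62.5 mm and 10.7 degrees, less where a joint would pass 70% of its speed; a pose out of reach is approached as far as the arm can. A call with a number of a shift or a turn outside -1 to 1 is refused whole. A call with a gripper value outside its range is refused whole. The fingers move at their own pace and stop on an object; "squeeze" is the grip in N (left out, the last holds). Time passes only in rows, so rows that repeat a pose let the fingers close. It gives the time, the measured TCP pose, the force and the opening at its end, in the units of the state.
- r.read_state(): the state, without advancing time (a new reading comes with each control period).
- eyes.camera(name): name is "scene" or "side" or "wrist"; returns a dict with "image" (400x640x3 uint8, red, green, blue), "mtx" (3x3 intrinsics, pixels), "R" (3x3) and "t" (3): a world point X has camera coordinates R X + t. Camera axes: x right, y down, z forward; pixel columns grow to the right and rows downward; lengths in m; the calibration is good to about 2 mm. A picture is of the moment at which its call begins. There is no depth.
- job.close_job(): hands the job in, once; it reports no verdict.
Trained networks look in a picture, given as the dict that the camera call returned (one of the last four; its "shot" number tells which), for a name from the list of things; names that differ only in an ending like _2 or _b are one class to them, and where a whole thing is asked for, a point or a joint stands for the part that bears it (a point fixed in the world has none). Each returns a list of dicts, best first, with "p" (0 to 1); they miss things now and then, are a little off and sometimes report something else, mostly with a low value. They report only what shows in the picture. A call takes as long as a camera call.
- eyes.regions_of(picture, label): "region" (400x640 bool, what is visible of it) and "xy" ([column, row] in pixels, amid what is visible of it).
- eyes.landmark_of(picture, label): "xy" ([column, row] in pixels: a listed point, or the origin of a listed thing).
The state is a dict: "time": time; "joint_positions": joint angles; "joint_vel": joint speeds; "joint_torque": joint torques, N m; "ee_pos": TCP position; "eef_rot": TCP orientation; "ft_force": force on the tool from outside, world axes, zero at the start; "torque": the same for the moment, N m; "width": finger opening in m.
Only numpy, scipy, OpenCV 4.12 (cv2) and the standard library are available. Lean on these libraries where they do the work, as an engineer would, in place of code of your own. Each camera call takes 0.05 s, during which the arm holds its last target. There are 200 camera calls.

## Working session

There is one attempt and no reset: what is moved stays moved. The work goes in short steps, Python scripts to look and compute and a tool call to move; the robot and the scene stay as the last step left them, time stands still between calls to the robot, and variables do not carry over. Pictures are saved under pics/ and viewed, about 8 in all and at most 12, crops included, and the job is handed in when it is done.

Besides the shell and the picture viewer there is one more tool, called after ">>>" by a JSON object that holds its "op" and its "data". play_rows: Moves the arm, as the interface text tells. Shift numbers are shares of 0.2 m and turn numbers shares of 90 degrees, none past 1 either way. Its arguments: {"type":"object","properties":{"motion":{"type":"array","items":{"type":"array","items":{"type":"number"}}},"squeeze":{"type":"number"}},"required":["motion"]}

```bash
mkdir -p pics; cat > h.py <<'E'
import numpy as np, cv2
from scipy.spatial.transform import Rotation as Ro
from bench import r, eyes, job
def save(p,n): cv2.imwrite(f'pics/{n}.png', p["image"][:,:,::-1])
def ray(p,xy):
    R=np.array(p["R"]);t=np.array(p["t"])
    return -R.T@t, R.T@np.linalg.solve(np.array(p["mtx"]),[xy[0],xy[1],1.])
def onz(p,xy,z):
    o,d=ray(p,xy); return o+d*(z-o[2])/d[2]
def proj(p,X):
    c=np.array(p["mtx"])@(np.array(p["R"])@np.array(X)+np.array(p["t"])); return c[:2]/c[2]
def tri(obs):
    A=np.zeros((3,3));b=np.zeros(3)
    for p,xy in obs:
        o,d=ray(p,xy);d=d/np.linalg.norm(d);M=np.eye(3)-np.outer(d,d);A+=M;b+=M@o
    return np.linalg.solve(A,b)
E
cat > a.py <<'E'
from h import *
s=r.read_state(); print({k:np.round(v,3) for k,v in s.items()})
P={n:eyes.camera(n) for n in("scene","side")}
Z=dict(batten_center=.015,batten=0,groove_mouth=.021,groove_end=.021,panel=0,near_lip=0,brush_pot=0,glue=0,mallet=0,tape=0)
for n,p in P.items(): save(p,n)
for l,z in Z.items():
    o=[]
    for n,p in P.items():
        L=eyes.landmark_of(p,l)
        print(l,n,[(np.round(d["xy"]).tolist(),round(d["p"],2),np.round(onz(p,d["xy"],z),3)[:2].tolist()) for d in L[:2]])
        if L:o.append((p,L[0]["xy"]))
    if len(o)==2: print('  tri',tri(o).round(3))
cv2.imwrite('pics/both.png',cv2.resize(np.vstack([P["scene"]["image"],P["side"]["image"]])[:,:,::-1],(480,600)))
E
python3 a.py
```

```text
{'time': np.float64(0.0), 'joint_positions': array([-1.232,  0.333, -0.065,  1.461,  0.022,  1.35 , -0.089]), 'joint_vel': array([ 0.001, -0.001,  0.002, -0.   , -0.003, -0.001, -0.001]), 'joint_torque': array([-1.0000e-03, -6.2327e+01,  2.4000e-02, -3.8989e+01, -6.1000e-02,
        4.0000e-02,  0.0000e+00]), 'ee_pos': array([0.221, 0.584, 0.182]), 'eef_rot': array([ 0.18 ,  0.984, -0.001, -0.   ]), 'ft_force': array([-0.663, -0.098,  0.758]), 'torque': array([-0.017,  0.007, -0.007]), 'width': np.float64(0.087)}
batten_center scene [([178.0, 267.0], 0.87, [0.471, -0.309])]
batten_center side [([328.0, 339.0], 0.86, [0.478, -0.305])]
  tri [ 0.477 -0.31   0.022]
batten scene [([180.0, 273.0], 0.65, [0.476, -0.309])]
batten side [([326.0, 342.0], 0.86, [0.475, -0.301])]
  tri [ 0.475 -0.307  0.002]
groove_mouth scene [([304.0, 215.0], 0.59, [0.535, 0.009])]
groove_mouth side [([311.0, 224.0], 0.66, [0.526, 0.024])]
  tri [0.527 0.019 0.018]
groove_end scene [([349.0, 182.0], 0.83, [0.516, 0.199])]
groove_end side [([296.0, 189.0], 0.61, [0.52, 0.18])]
  tri [0.52  0.191 0.02 ]
panel scene [([344.0, 216.0], 0.56, [0.593, 0.099])]
panel side [([318.0, 205.0], 0.68, [0.567, 0.121])]
  tri [ 0.572  0.127 -0.017]
near_lip scene []
near_lip side []
brush_pot scene [([418.0, 179.0], 0.71, [0.626, 0.381])]
brush_pot side [([313.0, 152.0], 0.83, [0.621, 0.393])]
  tri [ 0.622  0.389 -0.002]
glue scene [([344.0, 150.0], 0.71, [0.363, 0.341])]
glue side [([231.0, 173.0], 0.59, [0.35, 0.334])]
  tri [ 0.351  0.355 -0.012]
mallet scene [([303.0, 323.0], 0.6, [0.763, -0.198])]
mallet side [([430.0, 278.0], 0.75, [0.748, -0.197])]
  tri [ 0.755 -0.19  -0.013]
tape scene [([391.0, 159.0], 0.62, [0.504, 0.407])]
tape side [([281.0, 152.0], 0.74, [0.52, 0.42])]
  tri [0.516 0.39  0.015]
```

View pics/scene.png

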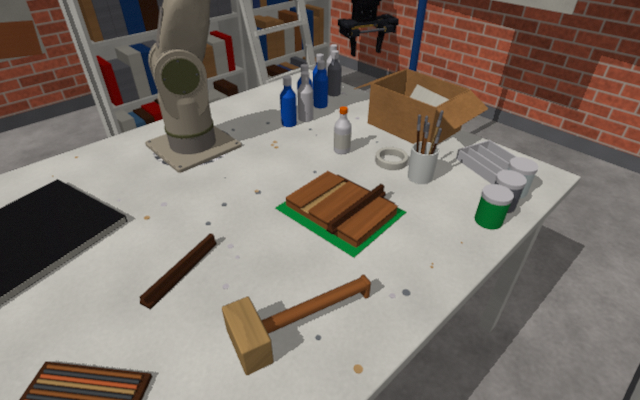

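View pics/side.png

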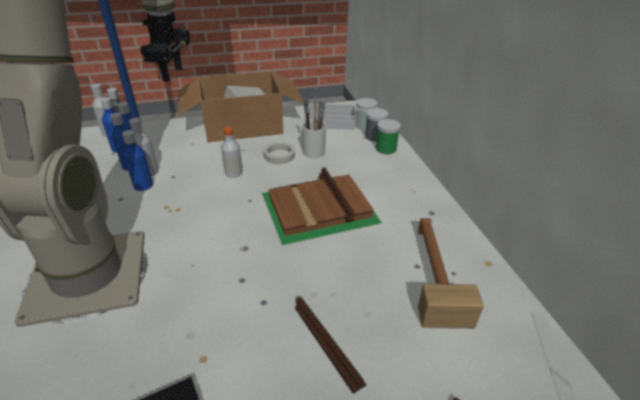

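The scene view shows the loose batten from about (213,238) to (148,302). The pale empty groove is in the panel at about (310,208), with the tape, glue and pot behind it and the mallet to the right. In the side view the batten runs (298,299) to (362,387), and the groove strip is at about (303,207).

```bash
cat >> h.py <<'E'
def plan(X,xdir=None):
    """shift/turn fractions from present pose to TCP X, tool down, tool x along xdir (deg yaw)"""
    s=r.read_state();R=Ro.from_quat(s["eef_rot"]);sh=R.inv().apply(np.array(X)-s["ee_pos"])/.2
    if xdir is None: t=np.zeros(3)
    else:
        a=np.radians(xdir);x=np.array([np.cos(a),np.sin(a),0]);z=np.array([0,0,-1.]);T=Ro.from_matrix(np.c_[x,np.cross(z,x),z])
        t=(R.inv()*T).as_rotvec()/(np.pi/2)
    print("shift",sh.round(4),"turn",t.round(4),"yaw now",np.degrees(np.arctan2(*R.as_matrix()[1::-1,0])).round(2),"pos",s["ee_pos"].round(4),"F",s["ft_force"].round(2),"t",round(s["time"],2),"w",round(s["width"],4))
E
python3 - <<'E'
from h import *
for n in("scene","side"):
    p=eyes.camera(n)
    L=eyes.regions_of(p,"batten")
    if L:
        m=L[0]["region"];ys,xs=np.nonzero(m)
        q=np.array([onz(p,(x,y),.02)[:2] for x,y in zip(xs,ys)])
        (c,wh,a)=cv2.minAreaRect(q.astype(np.float32)*1000); e=np.linalg.svd(q-q.mean(0),full_matrices=False)[2][0]
        print(n,L[0]["p"],np.round(c),np.round(wh),np.degrees(np.arctan2(e[1],e[0])))
plan([.42,.3,.32]);plan([.478,-.27,.3],-90)
E
```

```text
scene 0.73 [ 482. -304.] [ 43. 230.] -70.86245650281458
side 0.92 [ 471. -307.] [ 32. 229.] -73.32833133078428
shift [-1.4332 -0.9788 -0.6837] turn [0. 0. 0.] yaw now 159.27 pos [0.2212 0.5846 0.1833] F [0.32 0.3  0.36] t 1.3 w 0.0871
shift [-2.7132 -3.5417 -0.5838] turn [ 0.      0.     -1.2303] yaw now 159.27 pos [0.2212 0.5846 0.1833] F [0.32 0.3  0.36] t 1.3 w 0.0871
```

>>> {"op": "play_rows", "data": {"motion": [[0,0,-0.25,0,0,0,100],[0,0,-0.5,0,0,0,100]]}}

```text
time: 1.55
ee_pos: [0.2211, 0.5842, 0.2843]
eef_rot: [0.18, 0.984, -0.0, -0.0]
ft_force: [0.5, 0.8, 0.6]
width: 0.0871
```

>>> {"op": "play_rows", "data": {"motion": [[-0.2,-0.14,0,0,0,0.113,100],[-0.4,-0.28,0,0,0,0.226,100],[-0.6,-0.42,0,0,0,0.34,100],[-0.8,-0.56,0,0,0,0.453,100],[-1,-0.7,0,0,0,0.567,100]]}}

```text
time: 2.17
ee_pos: [0.3595, 0.3814, 0.2835]
eef_rot: [0.588, 0.809, 0.0, -0.0]
ft_force: [0.2, -0.2, -0.8]
width: 0.0868
```

```bash
python3 -c "
from h import *
plan([.476,-.28,.28],108)"
```

```text
shift [-3.326  -0.4621  0.0154] turn [ 0.0002 -0.0003 -0.0011] yaw now 107.9 pos [0.3595 0.3814 0.2835] F [ 0.21 -0.15 -0.84] t 2.17 w 0.0868
```

>>> {"op": "play_rows", "data": {"motion": [[-0.3,0.06,0,0,0,0,100],[-0.6,0.12,0,0,0,0,100],[-0.9,0.18,0,0,0,0,100]]}}

```text
time: 2.55
ee_pos: [0.4499, 0.2213, 0.2835]
eef_rot: [0.586, 0.81, 0.0, -0.0]
ft_force: [0.1, 0.5, -0.4]
width: 0.0872
```

>>> {"op": "play_rows", "data": {"motion": [[-0.3,0.06,0,0,0,0.06,100],[-0.6,0.12,0,0,0,0.12,100],[-0.8,0.16,0,0,0,0.18,100],[-0.8,0.16,0,0,0,0.18,100],[-0.8,0.16,0,0,0,0.18,100]]}}

```text
time: 3.18
ee_pos: [0.5294, 0.0821, 0.2832]
eef_rot: [0.694, 0.72, 0.0, -0.0]
ft_force: [-1.0, 0.3, 0.1]
width: 0.0869
```

```bash
python3 - <<'E'
from h import *
p=eyes.camera("wrist"); save(p,"w1"); plan([.5,0,.28],92)
print("cam",ray(p,(320,200)))
for l,z in dict(groove_mouth=.021,groove_end=.021,panel=0,near_lip=0).items():
    print(l,[(np.round(d["xy"]).tolist(),round(d["p"],2),np.round(onz(p,d["xy"],z),4)[:2].tolist()) for d in eyes.landmark_of(p,l)[:2]])
np.savez("w1.npz",**{k:p[k] for k in("image","mtx","R","t")})
E
```

```text
shift [-0.4072 -0.1621  0.0157] turn [-0.0002 -0.0004  0.0021] yaw now 92.19 pos [0.5293 0.0826 0.2832] F [0.74 0.15 0.17] t 3.23 w 0.0869
cam (array([0.52742248, 0.15640845, 0.48406993]), array([ 0.0247494 , -0.27099583, -0.96238745]))
groove_mouth [([308.0, 201.0], 0.69, [0.5189, 0.023])]
groove_end [([309.0, 94.0], 0.9, [0.5166, 0.1921])]
panel [([310.0, 201.0], 0.65, [0.5222, 0.018])]
near_lip []
```

View pics/w1.png

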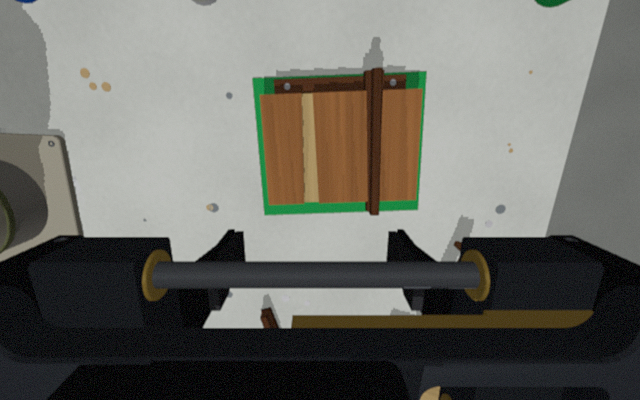

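The wrist view shows the panel with corners at about (262,94), (424,89), (268,206) and (421,202). The groove strip runs from (312,203) at the mouth to (307,95) at the end, and the path in front of the mouth is clear. Next I fit the groove's axis by colour and head to the batten.

```bash
python3 - <<'E'
from h import *
p=dict(np.load("w1.npz"))
im=cv2.cvtColor(p["image"],cv2.COLOR_RGB2HSV)
print(im[150,309],im[150,285],im[150,340])
sub=p["image"][80:220,285:345].astype(int)
ref=p["image"][150,309].astype(int)
m=np.abs(sub-ref).sum(2)<70
rows=[]
for i in range(140):
    xs=np.nonzero(m[i])[0]
    if len(xs)>6:
        w=xs.max()-xs.min()+1
        if w<22: rows.append((i+80,xs.min()+285-.5,xs.max()+285.5))
rows=np.array(rows);print(rows[0],rows[-1],len(rows))
a=rows[4:-4]
L=np.array([onz(p,(x,y),.031)[:2] for y,x,_ in a]);Rr=np.array([onz(p,(x,y),.031)[:2] for y,_,x in a])
C=(L+Rr)/2; k=np.polyfit(C[:,1],C[:,0],1); print("yaw",90-np.degrees(np.arctan(k[0])),"x at y=.02",np.polyval(k,.02),"resid",np.std(C[:,0]-np.polyval(k,C[:,1])))
print("w",(Rr-L)[[0,-1],0])
print("mouth edge y",onz(p,((rows[-1,1]+rows[-1,2])/2,rows[-1,0]+.5),.021),onz(p,((rows[0,1]+rows[0,2])/2,rows[0,0]-.5),.026))
for c in [(262,94),(424,89),(268,206),(421,202)]: print(onz(p,c,.031)[:2].round(4))
plan([.476,-.28,.28],108)
E
```

```text
[ 20 102 167] [ 14 154 136] [ 14 160 137]
[ 94.  302.5 312.5] [201.  304.5 318.5] 108
yaw 94.13667979149557 x at y=.02 0.5257422171089072 resid 0.0004258168023096115
w [0.01627661 0.02434218]
mouth edge y [0.52527629 0.02289957 0.021     ] [0.51387723 0.19160506 0.026     ]
[0.447  0.1881]
[0.6848 0.2037]
[0.4543 0.0155]
[0.7039 0.0315]
shift [-1.7998 -0.3352  0.0159] turn [ 0.     -0.0002 -0.176 ] yaw now 92.16 pos [0.5294 0.0822 0.2833] F [ 0.22  1.26 -0.12] t 3.42 w 0.0868
```

>>> {"op": "play_rows", "data": {"motion": [[-0.3,-0.05,0,0,0,0,100],[-0.6,-0.1,0,0,0,0,100],[-0.9,-0.17,0,0,0,0,100]]}}

```text
time: 3.8
ee_pos: [0.5018, -0.1011, 0.2834]
eef_rot: [0.694, 0.72, 0.0, 0.0]
ft_force: [0.2, -0.4, -0.5]
width: 0.0867
```

>>> {"op": "play_rows", "data": {"motion": [[-0.3,-0.05,0,0,0,-0.08,100],[-0.6,-0.1,0,0,0,-0.17,100],[-0.7,-0.17,0,0,0,-0.176,100],[-0.7,-0.17,0,0,0,-0.176,100],[-0.7,-0.17,0,0,0,-0.176,100]]}}

```text
time: 4.42
ee_pos: [0.4738, -0.2397, 0.2832]
eef_rot: [0.588, 0.809, 0.0, -0.0]
ft_force: [0.2, 1.3, -0.1]
width: 0.0868
```

```bash
python3 - <<'E'
from h import *
p=eyes.camera("wrist"); save(p,"w2"); plan([.476,-.307,.28],108)
for l,z in dict(batten_center=.015,batten=0).items():
    print(l,[(np.round(d["xy"]).tolist(),round(d["p"],2),np.round(onz(p,d["xy"],z),4)[:2].tolist()) for d in eyes.landmark_of(p,l)[:2]])
np.savez("w2.npz",**{k:p[k] for k in("image","mtx","R","t")})
E
```

```text
shift [-0.3245 -0.0945  0.0155] turn [ 0.0002 -0.0003  0.0001] yaw now 108.01 pos [ 0.4739 -0.2394  0.2831] F [ 0.57  1.18 -0.14] t 4.47 w 0.0872
batten_center [([305.0, 202.0], 0.57, [0.4768, -0.3043])]
batten [([302.0, 199.0], 0.56, [0.4713, -0.3041])]
```

View pics/w2.png

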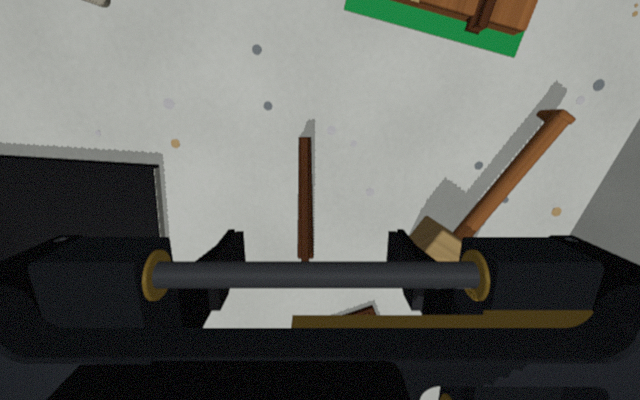

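```bash
python3 - <<'E'
from h import *
p=dict(np.load("w2.npz"));im=p["image"][:,:,::-1]
cv2.imwrite("pics/w2c.png",cv2.resize(im[125:275,270:340],None,fx=4,fy=4,interpolation=cv2.INTER_CUBIC))
g=p["image"].astype(int).sum(2)
for y in range(136,264,6):
    xs=np.nonzero(g[y,285:330]<260)[0]+285
    if len(xs): print(y,xs.min(),xs.max(),[int(v) for v in g[y,296:318]])
E
```

```text
142 299 310 [532, 516, 369, 168, 105, 128, 134, 156, 135, 140, 139, 124, 87, 84, 126, 261, 375, 367, 416, 502, 520, 519]
148 299 311 [530, 508, 319, 139, 79, 120, 148, 156, 147, 130, 136, 106, 88, 68, 126, 255, 369, 380, 415, 507, 524, 518]
154 299 311 [534, 514, 334, 154, 100, 119, 157, 155, 138, 158, 153, 124, 77, 99, 67, 216, 368, 387, 419, 517, 539, 531]
160 299 311 [528, 510, 332, 137, 88, 108, 146, 139, 147, 136, 138, 102, 86, 96, 85, 216, 367, 375, 418, 502, 523, 517]
166 299 311 [530, 519, 332, 145, 113, 118, 148, 133, 131, 151, 135, 103, 72, 74, 59, 202, 369, 373, 412, 490, 523, 520]
172 299 311 [539, 517, 315, 119, 116, 104, 135, 142, 152, 143, 139, 115, 89, 85, 67, 212, 375, 386, 426, 516, 525, 527]
178 299 311 [540, 515, 306, 128, 118, 130, 129, 126, 131, 137, 135, 117, 70, 99, 76, 154, 309, 371, 417, 499, 532, 533]
184 299 311 [543, 518, 315, 135, 108, 110, 132, 133, 134, 122, 132, 105, 85, 97, 93, 121, 270, 369, 395, 469, 522, 527]
190 299 312 [544, 530, 324, 126, 94, 126, 143, 157, 117, 138, 129, 98, 103, 85, 77, 102, 245, 384, 455, 516, 525, 527]
196 298 312 [537, 446
[... 715 characters left out ...]
 384, 183, 96, 119, 116, 145, 136, 127, 122, 133, 138, 100, 104, 94, 88, 109, 274, 442, 527, 535, 531]
238 298 313 [524, 385, 190, 128, 124, 123, 135, 152, 151, 128, 133, 85, 90, 86, 100, 48, 92, 251, 447, 530, 537, 535]
244 298 313 [517, 327, 167, 128, 131, 101, 134, 148, 129, 133, 138, 138, 113, 105, 86, 95, 80, 246, 445, 535, 535, 531]
250 298 312 [507, 323, 145, 121, 123, 119, 123, 101, 129, 139, 139, 139, 57, 100, 103, 69, 91, 270, 500, 533, 537, 536]
256 298 312 [507, 352, 173, 114, 136, 111, 123, 138, 129, 132, 153, 112, 100, 72, 120, 112, 120, 312, 509, 538, 525, 533]
262 285 329 [142, 154, 143, 160, 160, 93, 97, 100, 110, 83, 121, 85, 86, 124, 138, 158, 143, 150, 148, 144, 162, 162]
```

View pics/w2c.png

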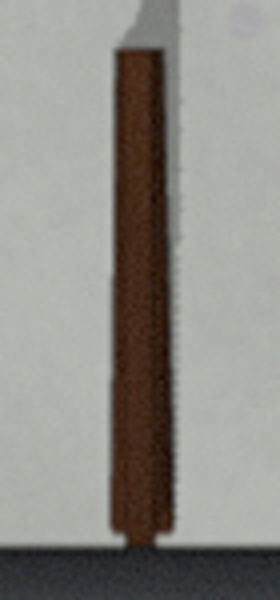

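The thin end is at the top of the picture, towards +y, near (305,138). The bar is about 12 px wide there and about 15 px at the thick end near (306,258). Its axis is nearly along tool x already.

```bash
python3 - <<'E'
from h import *
p=dict(np.load("w2.npz"));g=p["image"].astype(float).sum(2)
C=[];W=[]
for y in range(144,252):
    r_=g[y]; i=303
    while r_[i]<325:i-=1
    l=i+(r_[i]-325)/(r_[i]-r_[i+1])
    j=307
    while r_[j]<235:j+=1
    rr=j-(r_[j]-235)/(r_[j]-r_[j-1])
    a,b=onz(p,(l,y),.0)[:2],onz(p,(rr,y),.0)[:2]; C.append((a+b)/2);W.append(np.linalg.norm(a-b))
C=np.array(C);W=np.array(W)
k=np.polyfit(C[:,1],C[:,0],1);yaw=90-np.degrees(np.arctan(k[0]));print("yaw",yaw,"w",W[:5].mean(),W[-5:].mean())
col=g[125:150,302:308].mean(1);print(col.round())
for y in(137,138):
  for z in(0,.01,.03): print(y,z,onz(p,(304.8,y),z)[:2].round(4))
e=onz(p,(304.8,137.5),.02); 
u=np.array([np.cos(np.radians(yaw)),np.sin(np.radians(yaw))])
yc=e[1]-.108*u[1]; c=np.array([np.polyval(k,yc),yc]);print("centre",c)
plan([*c,.28],yaw)
E
```

```text
yaw 107.63800407687359 w 0.02109866073602109 0.028907333362600884
[455. 450. 445. 432. 429. 423. 402. 383. 380. 380. 380. 339. 198. 119.
 135. 145. 138. 138. 140. 140. 142. 143. 139. 137. 139.]
137 0 [ 0.4437 -0.2023]
137 0.01 [ 0.4438 -0.2016]
137 0.03 [ 0.4441 -0.2003]
138 0 [ 0.4441 -0.2038]
138 0.01 [ 0.4443 -0.2031]
138 0.03 [ 0.4446 -0.2017]
centre [ 0.47564536 -0.30459647]
shift [-0.3115 -0.0917  0.0156] turn [ 0.     -0.0002  0.0041] yaw now 108.01 pos [ 0.4738 -0.2397  0.2831] F [-0.29 -0.44 -0.3 ] t 4.58 w 0.087
```

>>> {"op": "play_rows", "data": {"motion": [[-0.2,-0.06,0.2,0,0,0.004,100],[-0.3115,-0.092,0.45,0,0,0.004,100],[-0.3115,-0.092,0.7,0,0,0.004,100],[-0.3115,-0.092,1,0,0,0.004,60],[-0.3115,-0.092,1,0,0,0.004,60]]}}

```text
time: 5.2
ee_pos: [0.4725, -0.3037, 0.0799]
eef_rot: [0.591, 0.807, -0.001, -0.004]
ft_force: [0.2, 0.3, 1.4]
width: 0.0738
```

```bash
python3 - <<'E'
from h import *
plan([.4756,-.3046,.0135],107.64)
E
```

```text
shift [-0.0105  0.0152  0.3317] turn [-0.0039 -0.003  -0.0006] yaw now 107.58 pos [ 0.4725 -0.3037  0.0799] F [0.21 0.27 1.37] t 5.2 w 0.0738
```

>>> {"op": "play_rows", "data": {"motion": [[0,0,0.15,0,0,0,60],[0,0,0.18,0,0,0,60],[0,0,0.18,0,0,0,60]]}}

```text
time: 5.58
ee_pos: [0.4757, -0.3061, 0.0489]
eef_rot: [0.591, 0.807, 0.0, 0.001]
ft_force: [-0.3, 0.1, 0.5]
width: 0.0533
```

```bash
python3 - <<'E'
from h import *
plan([.4756,-.3046,.0135],107.64)
E
```

```text
shift [0.0077 0.0015 0.1772] turn [ 0.0008  0.0005 -0.001 ] yaw now 107.55 pos [ 0.4757 -0.3061  0.0489] F [-0.3   0.13  0.47] t 5.58 w 0.0533
```

>>> {"op": "play_rows", "data": {"motion": [[0,0,0.1,0,0,0,60],[0,0,0.165,0,0,0,60],[0,0,0.165,0,0,0,60],[0,0,0.165,0,0,0,60]], "squeeze": 50}}

```text
time: 6.08
ee_pos: [0.4748, -0.3062, 0.0144]
eef_rot: [0.591, 0.806, -0.0, 0.0]
ft_force: [-0.8, 0.2, 0.5]
width: 0.0519
```

>>> {"op": "play_rows", "data": {"motion": [[0,0,0,0,0,0,0],[0,0,0,0,0,0,0],[0,0,0,0,0,0,0],[0,0,0,0,0,0,0],[0,0,0,0,0,0,0]], "squeeze": 50}}

```text
time: 6.7
ee_pos: [0.4748, -0.3059, 0.0142]
eef_rot: [0.591, 0.807, 0.0, -0.0]
ft_force: [0.8, -0.2, -0.5]
width: 0.0103
```

```bash
python3 - <<'E'
from h import *
plan([.4756,-.3046,.0140],107.64)
E
```

```text
shift [0.0051 0.006  0.0011] turn [ 0.     -0.0001 -0.0013] yaw now 107.52 pos [ 0.4748 -0.3059  0.0142] F [ 0.76 -0.18 -0.5 ] t 6.7 w 0.0103
```

>>> {"op": "play_rows", "data": {"motion": [[0,0,0,0,0,0,0],[0,0,0,0,0,0,0],[0,0,-0.025,0,0,0,0],[0,0,-0.025,0,0,0,0]]}}

```text
time: 7.2
ee_pos: [0.4751, -0.3061, 0.0197]
eef_rot: [0.591, 0.807, 0.0, 0.0]
ft_force: [0.6, -0.0, -0.1]
width: 0.0005
```

```bash
python3 - <<'E'
from h import *
plan([.4756,-.3046,.0140],107.64)
p=eyes.camera("wrist");save(p,"w3")
q=eyes.camera("side");cv2.imwrite("pics/s3.png",cv2.resize(q["image"][230:400,240:440,::-1],None,fx=4,fy=3.5))
E
```

```text
shift [0.0066 0.0046 0.0286] turn [ 0.0005  0.0003 -0.0013] yaw now 107.52 pos [ 0.4751 -0.3061  0.0197] F [ 0.55 -0.02 -0.09] t 7.2 w 0.0005
```

View pics/w3.png

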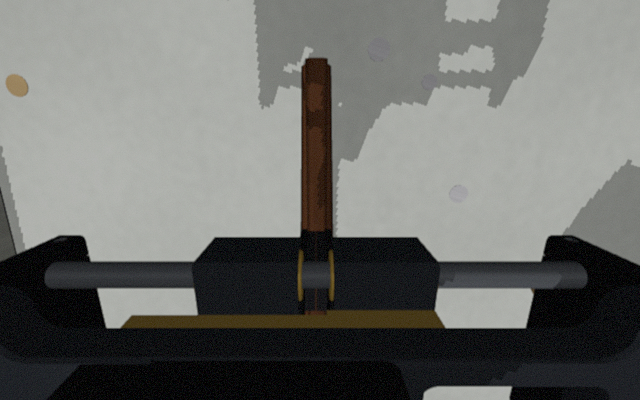

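The wrist view shows the bar running from (316,60) down between the fingers at (316,270), yet the opening reads 0.5 mm. I'll check from the side.

View pics/s3.png

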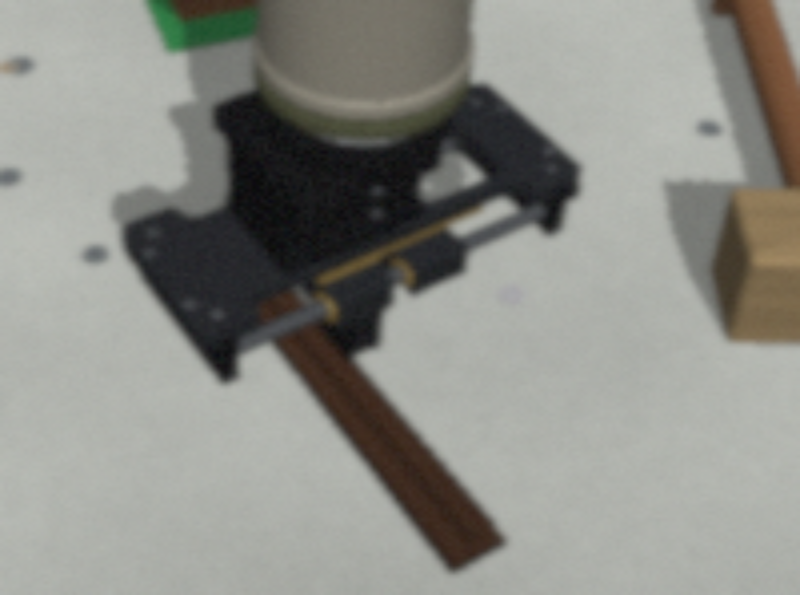

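```bash
python3 - <<'E'
from h import *
s=r.read_state();T=s["ee_pos"];print(s["width"],s["joint_positions"].round(3))
for n in("wrist","side","scene"):
    p=eyes.camera(n);print(n,"tcp",proj(p,T).round(),"20mm behind",proj(p,T+[0,0,.02]).round(),"40",proj(p,T+[0,0,.04]).round(), "80",proj(p,T+[0,0,.08]).round())
    print([(np.round(d["xy"]).tolist(),round(d["p"],2),np.round(onz(p,d["xy"],.015),4)[:2].tolist()) for d in eyes.landmark_of(p,"batten_center")[:2]])
    if n=="scene": cv2.imwrite("pics/s4.png",cv2.resize(p["image"][200:320,110:270,::-1],None,fx=5,fy=5))
E
```

```text
0.0008873831993219978 [-0.116  0.431  0.742  1.835 -0.341  1.007  1.071]
wrist tcp [315. 223.] 20mm behind [315. 233.] 40 [315. 246.] 80 [315. 282.]
[([319.0, 221.0], 0.95, [0.4781, -0.305])]
side tcp [326. 339.] 20mm behind [327. 332.] 40 [327. 326.] 80 [327. 312.]
[([325.0, 339.0], 0.56, [0.4718, -0.3039])]
scene tcp [180. 266.] 20mm behind [178. 259.] 40 [176. 253.] 80 [172. 240.]
[([339.0, 214.0], 0.68, [0.5886, 0.083])]
```

View pics/s4.png

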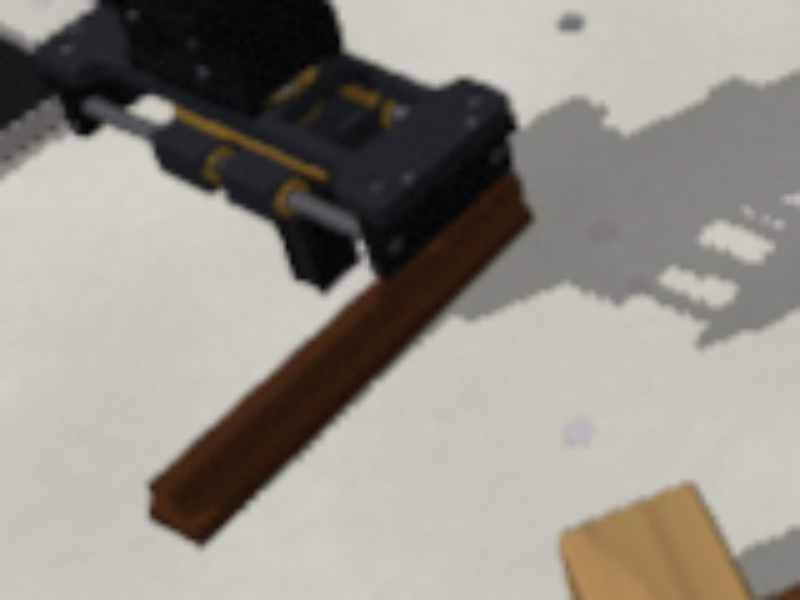

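The closed fingers stand above the bar. Both fixed cameras put the tip about 20 mm higher than the reported TCP (scene (174,257), side (331,330)). I'll feel for the bar's top with the closed fingers, in small steps.

>>> {"op": "play_rows", "data": {"motion": [[0,0,0.02,0,0,0,0],[0,0,0.025,0,0,0,0],[0,0,0.035,0,0,0,0],[0,0,0.035,0,0,0,0]]}}

```text
time: 8.1
ee_pos: [0.4747, -0.3059, 0.012]
eef_rot: [0.591, 0.807, -0.0, -0.0]
ft_force: [-0.3, -0.3, 0.2]
width: 0.0004
```

>>> {"op": "play_rows", "data": {"motion": [[0,0,0.005,0,0,0,0],[0,0,0.01,0,0,0,0],[0,0,0.01,0,0,0,0]]}}

```text
time: 8.48
ee_pos: [0.4747, -0.3059, 0.0101]
eef_rot: [0.591, 0.807, 0.0, -0.0]
ft_force: [0.3, -0.6, -0.2]
width: 0.001
```

>>> {"op": "play_rows", "data": {"motion": [[0,0,0.005,0,0,0,0],[0,0,0.01,0,0,0,0],[0,0,0.01,0,0,0,0]]}}

```text
time: 8.85
ee_pos: [0.4747, -0.3059, 0.0081]
eef_rot: [0.591, 0.807, 0.0, -0.0]
ft_force: [-0.8, 0.4, 0.4]
width: 0.0004
```

>>> {"op": "play_rows", "data": {"motion": [[0,0,0.005,0,0,0,0],[0,0,0.01,0,0,0,0],[0,0,0.01,0,0,0,0]]}}

```text
time: 9.22
ee_pos: [0.4747, -0.3059, 0.0061]
eef_rot: [0.591, 0.807, 0.0, -0.0]
ft_force: [0.1, -0.1, -0.6]
width: 0.0003
```

```bash
python3 - <<'E'
from h import *
plan([.4756,-.3046,.0140],107.64)
A=eyes.camera("scene");B=eyes.camera("side")
a=cv2.resize(A["image"][220:290,140:230],(400,311));b=cv2.resize(B["image"][280:370,270:390],(400,300))
cv2.imwrite("pics/s5.png",np.hstack([a[:300],b])[:,:,::-1])
T=r.read_state()["ee_pos"];print([proj(p,T) for p in(A,B)])
E
```

```text
shift [ 0.005   0.0063 -0.0394] turn [-0.0001 -0.0001 -0.0013] yaw now 107.52 pos [ 0.4747 -0.3059  0.0061] F [ 0.05 -0.05 -0.57] t 9.22 w 0.0003
[array([180.94940977, 269.6888025 ]), array([326.26955048, 342.6836977 ])]
```

View pics/s5.png

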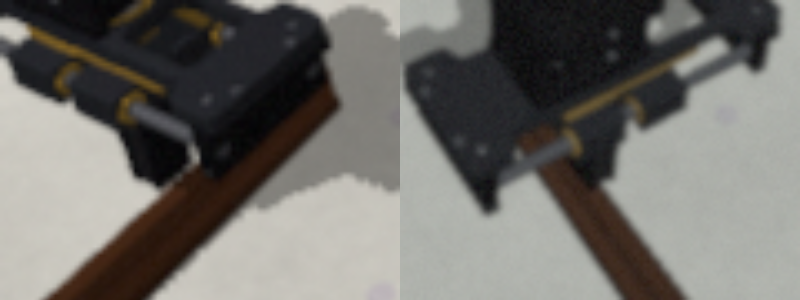

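```bash
python3 - <<'E'
from h import *
A=eyes.camera("scene");B=eyes.camera("side")
print(tri([(A,(176,262)),(B,(330,335))]).round(4), r.read_state()["ee_pos"])
for z in(.02,.03): print(onz(A,(176,262),z),onz(B,(330,335),z))
for p in(A,B):
  for l in("batten_center",):
    print([(np.round(d["xy"]).tolist(),round(d["p"],2),np.round(onz(p,d["xy"],.015),4)[:2].tolist()) for d in eyes.landmark_of(p,l)[:2]])
E
```

```text
[ 0.4793 -0.3129  0.0394] [ 0.47478854 -0.30595971  0.00623629]
[ 0.45969666 -0.30679522  0.02      ] [ 0.48346281 -0.30028685  0.02      ]
[ 0.4696897  -0.30980982  0.03      ] [ 0.48131915 -0.30693359  0.03      ]
[([179.0, 265.0], 0.82, [0.4682, -0.3059])]
[([323.0, 339.0], 0.96, [0.4683, -0.3021])]
```

>>> {"op": "play_rows", "data": {"motion": [[0,0,0.005,0,0,0,0],[0,0,0.01,0,0,0,0],[0,0,0.01,0,0,0,0]]}}

```text
time: 9.9
ee_pos: [0.4747, -0.3059, 0.0041]
eef_rot: [0.591, 0.807, 0.0, -0.0]
ft_force: [1.6, 0.7, -1.0]
width: 0.0005
```

>>> {"op": "play_rows", "data": {"motion": [[0,0,0.005,0,0,0,0],[0,0,0.01,0,0,0,0],[0,0,0.01,0,0,0,0]]}}

```text
time: 10.28
ee_pos: [0.4747, -0.3059, 0.0021]
eef_rot: [0.591, 0.807, -0.0, -0.0]
ft_force: [0.2, 0.0, 0.1]
width: 0.0005
```

>>> {"op": "play_rows", "data": {"motion": [[0,0,0.005,0,0,0,0],[0,0,0.01,0,0,0,0],[0,0,0.01,0,0,0,0]]}}

```text
time: 10.65
ee_pos: [0.4747, -0.3059, 0.0001]
eef_rot: [0.591, 0.807, 0.0, -0.0]
ft_force: [0.1, 0.1, -0.1]
width: 0.0003
```

>>> {"op": "play_rows", "data": {"motion": [[0,0,0.005,0,0,0,0],[0,0,0.01,0,0,0,0],[0,0,0.01,0,0,0,0]]}}

```text
time: 11.02
ee_pos: [0.4747, -0.3059, -0.0019]
eef_rot: [0.591, 0.807, 0.0, -0.0]
ft_force: [1.5, 1.3, -0.0]
width: 0.0004
```

>>> {"op": "play_rows", "data": {"motion": [[0,0,0.005,0,0,0,0],[0,0,0.01,0,0,0,0],[0,0,0.01,0,0,0,0]]}}

```text
time: 11.4
ee_pos: [0.4747, -0.3059, -0.0039]
eef_rot: [0.591, 0.807, 0.0, -0.0]
ft_force: [0.0, 0.2, -0.9]
width: 0.0004
```

>>> {"op": "play_rows", "data": {"motion": [[0,0,0.005,0,0,0,0],[0,0,0.01,0,0,0,0],[0,0,0.01,0,0,0,0]]}}

```text
time: 11.78
ee_pos: [0.4747, -0.3059, -0.0059]
eef_rot: [0.591, 0.807, 0.0, -0.0]
ft_force: [-0.1, 0.4, -0.2]
width: 0.0007
```

>>> {"op": "play_rows", "data": {"motion": [[0,0,0.005,0,0,0,0],[0,0,0.01,0,0,0,0],[0,0,0.01,0,0,0,0]]}}

```text
time: 12.15
ee_pos: [0.4747, -0.3059, -0.0079]
eef_rot: [0.591, 0.807, 0.0, -0.0]
ft_force: [0.2, 0.0, -0.7]
width: 0.0004
```

>>> {"op": "play_rows", "data": {"motion": [[0,0,0.005,0,0,0,0],[0,0,0.01,0,0,0,0],[0,0,0.01,0,0,0,0]]}}

```text
time: 12.52
ee_pos: [0.475, -0.3059, -0.0088]
eef_rot: [0.591, 0.807, 0.0, 0.0]
ft_force: [-4.4, 3.6, 13.6]
width: 0.0003
```

```bash
python3 - <<'E'
from h import *
A=eyes.camera("scene");B=eyes.camera("side");s=r.read_state()
print(s["ee_pos"],s["ft_force"],s["joint_torque"].round(1))
a=cv2.resize(A["image"][220:290,140:230],(400,311));b=cv2.resize(B["image"][280:370,270:390],(400,300))
cv2.imwrite("pics/s6.png",np.hstack([a[:300],b])[:,:,::-1])
E
```

```text
[ 0.47502585 -0.3059409  -0.00881003] [-4.61279744  2.89913657 13.06105938] [  0.4 -46.3  11.2 -28.6  -0.1  -1.8  -0. ]
```

View pics/s6.png

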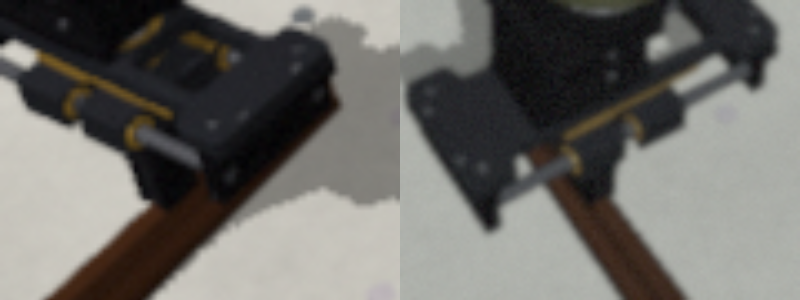

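The fingers touched the bar's top (30 mm) at a reported z of about -8 mm. So the real finger end sits about 38 mm above the reported TCP height, and I will work with that offset. Opening and descending to grip.

>>> {"op": "play_rows", "data": {"motion": [[0,0,-0.075,0,0,0,60],[0,0,-0.075,0,0,0,60],[0,0,-0.075,0,0,0,60],[0,0,-0.075,0,0,0,60],[0,0,-0.075,0,0,0,60]]}}

```text
time: 13.25
ee_pos: [0.4746, -0.3059, 0.0049]
eef_rot: [0.591, 0.807, -0.0, -0.0]
ft_force: [-0.5, 0.1, 0.1]
width: 0.0425
```

>>> {"op": "play_rows", "data": {"motion": [[0,0,0,0,0,0,60],[0,0,0,0,0,0,60],[0,0,0.05,0,0,0,60],[0,0,0.1,0,0,0,60],[0,0,0.1,0,0,0,60]]}}

```text
time: 13.88
ee_pos: [0.4739, -0.3055, -0.016]
eef_rot: [0.591, 0.807, -0.0, -0.001]
ft_force: [-0.3, 0.1, 0.2]
width: 0.0521
```

>>> {"op": "play_rows", "data": {"motion": [[0,0,0.015,0,0,0,60],[0,0,0.03,0,0,0,60],[0,0,0.045,0,0,0,60],[0,0,0.045,0,0,0,60]]}}

```text
time: 14.38
ee_pos: [0.4747, -0.3059, -0.024]
eef_rot: [0.591, 0.807, 0.0, -0.0]
ft_force: [-0.2, 0.2, 0.2]
width: 0.0525
```

>>> {"op": "play_rows", "data": {"motion": [[0,0,0,0,0,0,0],[0,0,0,0,0,0,0],[0,0,0,0,0,0,0],[0,0,0,0,0,0,0],[0,0,0,0,0,0,0]], "squeeze": 50}}

```text
time: 15.0
ee_pos: [0.4748, -0.3059, -0.0237]
eef_rot: [0.591, 0.807, 0.0, 0.0]
ft_force: [-0.5, -0.1, -0.1]
width: 0.0136
```

>>> {"op": "play_rows", "data": {"motion": [[0,0,0,0,0,0,0],[0,0,0,0,0,0,0]], "squeeze": 50}}

```text
time: 15.25
ee_pos: [0.4749, -0.3059, -0.0237]
eef_rot: [0.591, 0.807, 0.0, 0.0]
ft_force: [-0.7, -0.6, 1.1]
width: 0.0132
```

>>> {"op": "play_rows", "data": {"motion": [[0,0,-0.08,0,0,0,0],[0,0,-0.2,0,0,0,0],[0,0,-0.35,0,0,0,0],[0,0,-0.35,0,0,0,0],[0,0,-0.35,0,0,0,0]]}}

```text
time: 15.88
ee_pos: [0.4747, -0.3057, 0.0462]
eef_rot: [0.591, 0.807, 0.0, -0.0]
ft_force: [0.2, 0.5, -1.0]
width: 0.0138
```

```bash
python3 - <<'E'
from h import *
print(r.read_state()["eef_rot"])
plan([.535,-.112,.046],94.14)
E
```

```text
[ 5.91120131e-01  8.06583502e-01  1.96022120e-04 -7.70638413e-05]
shift [0.8327 0.5793 0.0015] turn [ 1.000e-04 -2.000e-04  1.487e-01] yaw now 107.53 pos [ 0.4747 -0.3057  0.0462] F [ 0.24  0.48 -0.96] t 15.88 w 0.0138
```

>>> {"op": "play_rows", "data": {"motion": [[0.17,0.12,0,0,0,0.03,0],[0.34,0.24,0,0,0,0.06,0],[0.51,0.36,0,0,0,0.09,0],[0.68,0.48,0,0,0,0.12,0],[0.833,0.579,0,0,0,0.149,0]]}}

```text
time: 16.5
ee_pos: [0.5348, -0.1105, 0.0454]
eef_rot: [0.682, 0.732, -0.0, -0.001]
ft_force: [0.1, -0.3, -0.3]
width: 0.0135
```

>>> {"op": "play_rows", "data": {"motion": [[0,0,0,0,0,0,0],[0,0,0,0,0,0,0]]}}

```text
time: 16.75
ee_pos: [0.5343, -0.1129, 0.0457]
eef_rot: [0.681, 0.732, -0.001, -0.0]
ft_force: [-0.5, -0.9, -0.8]
width: 0.0133
```

```bash
python3 - <<'E'
from h import *
p=eyes.camera("wrist"); save(p,"w4"); plan([.535,-.112,.046],94.14)
np.savez("w4.npz",**{k:p[k] for k in("image","mtx","R","t")})
for l,z in dict(groove_mouth=.021,groove_end=.021,batten_center=.085).items():
    print(l,[(np.round(d["xy"]).tolist(),round(d["p"],2),np.round(onz(p,d["xy"],z),4)[:2].tolist()) for d in eyes.landmark_of(p,l)[:2]])
for q in ([.5253,.0228,.021],[.5253-.0123,.0228+.17,.021]): print(proj(p,q).round(1))
E
```

```text
shift [ 0.0072  0.0038 -0.0007] turn [-0.0006  0.0003 -0.0011] yaw now 94.04 pos [ 0.5343 -0.1135  0.0459] F [ 0.75 -0.09 -0.88] t 16.8 w 0.0138
groove_mouth [([315.0, 25.0], 0.97, [0.5248, 0.0234])]
groove_end []
batten_center [([315.0, 245.0], 0.63, [0.5348, -0.1128])]
[315.7  25.7]
[ 315.3 -336.1]
```

View pics/w4.png

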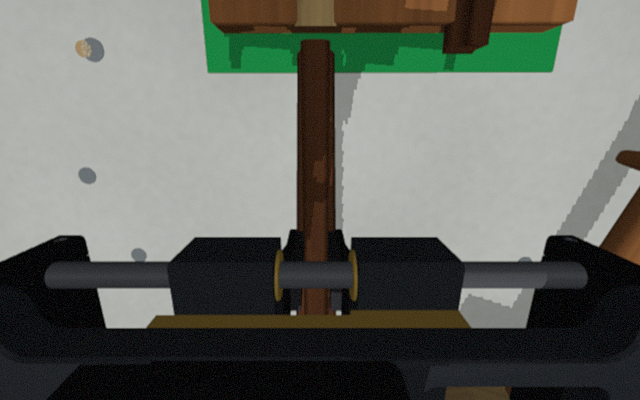

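The wrist view shows the batten held level and straight, its thin end at (316,42), pointing at the groove mouth at about (316,25). I'll compute the fine offsets.

```bash
python3 - <<'E'
from h import *
p=dict(np.load("w4.npz"));g=p["image"].astype(int)
for y in(5,12,20): print("groove",y,[int(v) for v in g[y,284:346].sum(1)])
for y in(50,100,180,220): print("bar",y,[int(v) for v in g[y,290:342].sum(1)])
print("col",[int(v) for v in g[32:60,316].sum(1)])
u=np.array([np.cos(np.radians(94.04)),np.sin(np.radians(94.04))]);v=np.array([u[1],-u[0]])
for y in(50,100,180,220):
    q=onz(p,(316,y),.1)[:2]-[.5343,-.1135]; print(y,(q@u).round(4),(q@v).round(4))
for xy,z in(((316,42),.1),((316,20),.031)):
    q=onz(p,xy,z)[:2]; d=q-[.5343,-.1135];print(xy,q.round(4),(d@u).round(4),(d@v).round(4),"px mm",np.linalg.norm(onz(p,(xy[0]+1,xy[1]),z)[:2]-q).round(5))
E
```

```text
groove 5 [181, 191, 191, 168, 195, 164, 163, 171, 162, 163, 187, 178, 169, 207, 229, 245, 238, 256, 264, 263, 263, 269, 281, 269, 266, 268, 276, 284, 270, 265, 272, 273, 287, 281, 289, 291, 281, 293, 275, 285, 270, 282, 272, 277, 280, 272, 259, 279, 276, 248, 182, 173, 167, 182, 171, 174, 175, 161, 156, 174, 178, 181]
groove 12 [167, 186, 183, 160, 186, 182, 171, 176, 167, 176, 171, 174, 180, 206, 226, 244, 245, 254, 272, 260, 262, 257, 270, 265, 270, 268, 267, 269, 285, 276, 274, 286, 291, 288, 283, 285, 281, 282, 287, 273, 268, 268, 271, 283, 287, 277, 266, 269, 268, 257, 198, 186, 177, 168, 186, 184, 173, 173, 164, 186, 169, 176]
groove 20 [179, 178, 182, 189, 191, 179, 190, 168, 159, 170, 176, 169, 182, 201, 237, 229, 243, 269, 272, 262, 261, 263, 270, 269, 263, 258, 270, 282, 284, 286, 275, 274, 281, 288, 294, 286, 288, 293, 269, 284, 267, 278, 271, 268, 283, 273, 267, 278, 280, 278, 199, 169, 176, 175, 180, 182, 175, 186, 169, 185, 186, 157]
bar 50 [175, 158, 146, 157, 160, 163, 154, 158, 151, 150, 104, 66, 80, 89, 76, 83, 90, 80, 91, 100, 102, 74, 94, 96, 90, 90, 111, 92, 104,
[... 468 characters left out ...]
09, 94, 132, 152, 138, 139, 122, 152, 149, 136, 119, 81, 104, 74, 72, 102, 155, 159, 128, 88, 105, 264, 380, 410, 393, 402, 399, 420]
bar 220 [535, 538, 543, 543, 549, 538, 387, 164, 89, 87, 101, 101, 111, 42, 43, 88, 86, 95, 73, 99, 59, 121, 143, 121, 130, 133, 152, 134, 138, 159, 135, 149, 134, 119, 121, 94, 99, 70, 114, 116, 91, 100, 98, 35, 66, 224, 384, 407, 397, 398, 380, 385]
col [98, 132, 152, 140, 166, 151, 149, 142, 92, 104, 77, 125, 98, 98, 104, 110, 108, 76, 111, 86, 110, 105, 93, 103, 96, 82, 113, 104]
50 0.1051 0.0009
100 0.0834 0.0009
180 0.0443 0.0009
220 0.0224 0.001
(316, 42) [ 0.5275 -0.0053] 0.1084 0.0009 px mm 0.00046
(316, 20) [0.5255 0.0234] 0.1372 0.0009 px mm 0.00066
```

>>> {"op": "play_rows", "data": {"motion": [[0,0,0.08,0,0,0,0],[0,0,0.16,0,0,0,0],[0,0,0.235,0,0,0,0],[0,0,0.235,0,0,0,0],[0,0,0.235,0,0,0,0]]}}

```text
time: 17.58
ee_pos: [0.5352, -0.1124, -0.0007]
eef_rot: [0.681, 0.732, -0.0, 0.0]
ft_force: [0.1, -0.9, -0.5]
width: 0.0134
```

```bash
python3 - <<'E'
from h import *
plan([.5253+.045*.0705,.0228-.045*.9975,-.0017],94.14)
E
```

```text
shift [ 0.4528 -0.0012  0.0051] turn [ 0.      0.0001 -0.0005] yaw now 94.1 pos [ 0.5352 -0.1124 -0.0007] F [ 0.06 -0.92 -0.45] t 17.57 w 0.0134
```

>>> {"op": "play_rows", "data": {"motion": [[0.08,-0.003,0,0,0,0,0],[0.16,-0.003,0,0,0,0,0],[0.2,-0.003,0,0,0,0,0],[0.2,-0.003,0,0,0,0,0]]}}

```text
time: 18.08
ee_pos: [0.5317, -0.0711, -0.0007]
eef_rot: [0.681, 0.733, 0.0, -0.0]
ft_force: [-0.5, -0.3, -1.2]
width: 0.0138
```

>>> {"op": "play_rows", "data": {"motion": [[0.06,0,0,0,0,0,0],[0.12,0,0,0,0,0,0],[0.18,0,0,0,0,0,0],[0.2,0,0,0,0,0,0],[0.2,0,0,0,0,0,0]]}}

```text
time: 18.7
ee_pos: [0.5287, -0.0322, -0.0008]
eef_rot: [0.681, 0.732, 0.0, -0.0]
ft_force: [-0.6, -0.8, -0.5]
width: 0.0134
```

>>> {"op": "play_rows", "data": {"motion": [[0.05,0,0,0,0,0,0],[0.1,0,0,0,0,0,0],[0.15,0,0,0,0,0,0],[0.175,0,0,0,0,0,0],[0.175,0,0,0,0,0,0]]}}

```text
time: 19.32
ee_pos: [0.5262, 0.003, -0.0008]
eef_rot: [0.681, 0.732, 0.0, -0.0]
ft_force: [0.2, 0.3, -1.3]
width: 0.0135
```

>>> {"op": "play_rows", "data": {"motion": [[0,0,0.003,0,0,0,0],[0,0,0.005,0,0,0,0],[0,0,0.005,0,0,0,0],[0,0,0.005,0,0,0,0]]}}

```text
time: 19.82
ee_pos: [0.5262, 0.0023, -0.0018]
eef_rot: [0.681, 0.732, 0.0, -0.0]
ft_force: [0.3, -0.4, -1.0]
width: 0.0137
```

>>> {"op": "play_rows", "data": {"motion": [[0,0,0.003,0,0,0,0],[0,0,0.005,0,0,0,0],[0,0,0.005,0,0,0,0],[0,0,0.005,0,0,0,0]]}}

```text
time: 20.32
ee_pos: [0.5262, 0.0024, -0.0027]
eef_rot: [0.681, 0.732, 0.0, -0.0]
ft_force: [-0.1, 0.7, -0.4]
width: 0.0132
```

>>> {"op": "play_rows", "data": {"motion": [[0,0,0.003,0,0,0,0],[0,0,0.005,0,0,0,0],[0,0,0.005,0,0,0,0],[0,0,0.005,0,0,0,0]]}}

```text
time: 20.82
ee_pos: [0.5264, 0.0023, -0.0031]
eef_rot: [0.681, 0.732, 0.0, -0.0]
ft_force: [-3.8, -0.8, 8.7]
width: 0.0136
```

```bash
cat > st.py <<'E'
from h import *
F=[];u=np.array([-.0721,.9974,0])
for i in range(4):
    p=eyes.camera("wrist" if i==0 else "side"); s=r.read_state();F.append(s["ft_force"])
    if i==0:w=p
f=np.mean(F,0);v=np.array([.9974,.0721,0])
d=s["ee_pos"]-[.5253,.0228,0]
print("t",round(s["time"],2),"along",(d@u).round(4),"lat",(d@v).round(4),"z",s["ee_pos"][2].round(4),"F along",(f@u).round(2),"lat",(f@v).round(2),"z",f[2].round(2),"w",s["width"].round(4))
for l,z in dict(groove_mouth=.021,batten_center=.036,groove_end=.021).items():
    L=eyes.landmark_of(w,l)
    for q in L[:1]:
        e=onz(w,q["xy"],z)-[.5253,.0228,0]; print(l,round(q["p"],2),(e@u).round(4),(e@v).round(4))
E
python3 st.py
```

```text
Traceback (most recent call last):
  File "st.py", line 8, in <module>
    print("t",round(s["time"],2),"along",(d@u).round(4),"lat",(d@v).round(4),"z",s["ee_pos"][2].round(4),"F along",(f@u).round(2),"lat",(f@v).round(2),"z",f[2].round(2),"w",s["width"].round(4))
                                                                                                                                                                             ^^^^^^^^^^^^^^^^
AttributeError: 'float' object has no attribute 'round'
```

>>> {"op": "play_rows", "data": {"motion": [[0,0,-0.003,0,0,0,0],[0,0,-0.003,0,0,0,0],[0,0,-0.003,0,0,0,0]]}}

```text
time: 21.4
ee_pos: [0.5263, 0.0023, -0.003]
eef_rot: [0.681, 0.732, 0.0, 0.0]
ft_force: [-1.2, -1.1, 5.5]
width: 0.0134
```

```bash
sed -i 's/s\["width"\].round(4)/round(float(s["width"]),4)/' st.py; python3 st.py
```

```text
t 21.6 along -0.0205 lat -0.0005 z -0.003 F along -0.92 lat -2.07 z 5.31 w 0.0136
batten_center 0.91 -0.0184 0.0003
```

>>> {"op": "play_rows", "data": {"motion": [[0.04,0,-0.002,0,0,0,0],[0.08,0,-0.002,0,0,0,0],[0.13,0,-0.002,0,0,0,0],[0.18,0,-0.002,0,0,0,0],[0.22,0,-0.002,0,0,0,0]]}}

```text
time: 22.38
ee_pos: [0.523, 0.0473, -0.0028]
eef_rot: [0.681, 0.732, 0.0, -0.0]
ft_force: [0.5, -1.7, 1.5]
width: 0.0131
```

```bash
python3 st.py
```

```text
t 22.57 along 0.0244 lat -0.0006 z -0.0028 F along 0.83 lat -0.13 z 1.94 w 0.0135
batten_center 0.66 0.027 -0.0001
```

>>> {"op": "play_rows", "data": {"motion": [[0.03,0,0,0,0,0,0],[0.06,0,0,0,0,0,0],[0.09,0,0,0,0,0,0],[0.12,0,0,0,0,0,0],[0.15,0,0,0,0,0,0]]}}

```text
time: 23.35
ee_pos: [0.5208, 0.0766, -0.0028]
eef_rot: [0.681, 0.732, -0.0, -0.0]
ft_force: [-0.5, -3.6, 2.3]
width: 0.0135
```

>>> {"op": "play_rows", "data": {"motion": [[0,0,0,0,0,0,0],[0.005,0,0,0,0,0,0],[0.01,0,0,0,0,0,0],[0.01,0,0,0,0,0,0]]}}

```text
time: 23.85
ee_pos: [0.5207, 0.0777, -0.0028]
eef_rot: [0.681, 0.732, -0.0, 0.0]
ft_force: [-0.3, -3.6, 1.6]
width: 0.0133
```

>>> {"op": "play_rows", "data": {"motion": [[0.005,0,0,0,0,0,0],[0.01,0,0,0,0,0,0],[0.015,0,0,0,0,0,0],[0.015,0,0,0,0,0,0]]}}

```text
time: 24.35
ee_pos: [0.5204, 0.0812, -0.0028]
eef_rot: [0.681, 0.732, -0.0, -0.0]
ft_force: [-2.4, -4.7, 3.4]
width: 0.0134
```

>>> {"op": "play_rows", "data": {"motion": [[0.003,0,0,0,0,0,0],[0.006,0,0,0,0,0,0],[0.008,0,0,0,0,0,0],[0.008,0,0,0,0,0,0]]}}

```text
time: 24.85
ee_pos: [0.5203, 0.0825, -0.0028]
eef_rot: [0.681, 0.732, -0.0, -0.0]
ft_force: [-1.9, -4.5, 3.6]
width: 0.0134
```

```bash
python3 st.py
```

```text
t 25.05 along 0.06 lat -0.0007 z -0.0028 F along -4.93 lat -2.24 z 4.03 w 0.0135
batten_center 0.82 0.0607 -0.0003
groove_end 0.62 0.1721 -0.0002
```

>>> {"op": "play_rows", "data": {"motion": [[0,-0.001,-0.001,0,0,0,0],[0.005,-0.001,-0.001,0,0,0,0],[0.01,-0.001,-0.001,0,0,0,0],[0.01,-0.001,-0.001,0,0,0,0]]}}

```text
time: 25.7
ee_pos: [0.5199, 0.0854, -0.0027]
eef_rot: [0.681, 0.732, 0.0, -0.0]
ft_force: [-0.7, -0.2, -1.1]
width: 0.0134
```

```bash
python3 st.py
```

```text
t 25.9 along 0.0625 lat -0.0009 z -0.0026 F along 0.72 lat -1.43 z -1.11 w 0.0137
batten_center 0.97 0.0636 -0.0004
groove_end 0.65 0.0637 0.0024
```

>>> {"op": "play_rows", "data": {"motion": [[0.005,-0.001,0,0,0,0,0],[0.01,-0.001,0,0,0,0,0],[0.015,-0.001,0,0,0,0,0],[0.02,-0.001,0,0,0,0,0],[0.02,-0.001,0,0,0,0,0]]}}

```text
time: 26.68
ee_pos: [0.5196, 0.089, -0.0026]
eef_rot: [0.681, 0.732, 0.0, -0.0]
ft_force: [-1.1, 0.1, -2.2]
width: 0.0138
```

>>> {"op": "play_rows", "data": {"motion": [[0.005,0,0,0,0,0,0],[0.01,0,0,0,0,0,0],[0.01,0,0,0,0,0,0],[0.01,0,0,0,0,0,0]]}}

```text
time: 27.18
ee_pos: [0.5194, 0.0909, -0.0026]
eef_rot: [0.681, 0.732, 0.0, -0.0]
ft_force: [-0.7, -0.2, -1.5]
width: 0.0136
```

>>> {"op": "play_rows", "data": {"motion": [[0.005,0,0,0,0,0,0],[0.01,0,0,0,0,0,0],[0.01,0,0,0,0,0,0],[0.01,0,0,0,0,0,0]]}}

```text
time: 27.68
ee_pos: [0.5193, 0.0923, -0.0026]
eef_rot: [0.681, 0.732, -0.0, 0.0]
ft_force: [-1.3, -3.9, -3.1]
width: 0.0134
```

```bash
python3 st.py
```

```text
t 27.88 along 0.0699 lat -0.001 z -0.0026 F along -4.09 lat -0.68 z -2.7 w 0.0131
batten_center 0.62 0.071 -0.0015
```

>>> {"op": "play_rows", "data": {"motion": [[0.003,0,0.001,0,0,0,0],[0.005,0,0.001,0,0,0,0],[0.005,0,0.001,0,0,0,0],[0.005,0,0.001,0,0,0,0]]}}

```text
time: 28.52
ee_pos: [0.5192, 0.0939, -0.0027]
eef_rot: [0.681, 0.732, 0.0, -0.0]
ft_force: [-3.0, -3.3, -0.1]
width: 0.0134
```

```bash
python3 st.py
```

```text
t 28.73 along 0.0714 lat -0.001 z -0.0027 F along -2.72 lat -2.65 z -0.79 w 0.0136
groove_mouth 0.74 0.0725 0.0003
batten_center 0.56 0.0713 -0.0002
```

>>> {"op": "play_rows", "data": {"motion": [[0.003,-0.001,0,0,0,0,0],[0.005,-0.001,0,0,0,0,0],[0.005,-0.001,0,0,0,0,0],[0.005,-0.001,0,0,0,0,0]]}}

```text
time: 29.38
ee_pos: [0.5192, 0.094, -0.0028]
eef_rot: [0.682, 0.732, -0.0, 0.0]
ft_force: [-2.2, -6.6, -1.7]
width: 0.0134
```

```bash
python3 st.py
```

```text
t 29.57 along 0.0714 lat -0.001 z -0.0027 F along -5.23 lat -1.49 z -1.61 w 0.0135
batten_center 0.66 0.0726 -0.0008
```

>>> {"op": "play_rows", "data": {"motion": [[0.003,0,0,0,0,0,0],[0.005,0,0,0,0,0,0],[0.005,0,0,0,0,0,0],[0.005,0,0,0,0,0,0]]}}

```text
time: 30.22
ee_pos: [0.5192, 0.0942, -0.0028]
eef_rot: [0.682, 0.732, -0.0, 0.001]
ft_force: [-1.6, -9.2, -0.2]
width: 0.0133
```

```bash
python3 st.py
```

```text
t 30.43 along 0.0716 lat -0.001 z -0.0028 F along -8.12 lat -1.97 z -1.17 w 0.0137
batten_center 0.94 0.0733 0.0007
```

>>> {"op": "play_rows", "data": {"motion": [[0.003,0,0,0,0,0,0],[0.005,0,0,0,0,0,0],[0.005,0,0,0,0,0,0],[0.005,0,0,0,0,0,0]]}}

```text
time: 31.08
ee_pos: [0.5192, 0.0943, -0.0028]
eef_rot: [0.682, 0.731, -0.001, 0.001]
ft_force: [-1.9, -10.2, 0.2]
width: 0.0136
```

```bash
python3 st.py
```

```text
t 31.27 along 0.0717 lat -0.001 z -0.0028 F along -10.9 lat -1.57 z -0.28 w 0.0134
groove_mouth 0.32 0.0716 -0.0008
batten_center 0.92 0.0735 -0.0001
```

>>> {"op": "play_rows", "data": {"motion": [[0.003,0,0,0,0,0,0],[0.005,0,0,0,0,0,0],[0.005,0,0,0,0,0,0],[0.005,0,0,0,0,0,0]]}}

```text
time: 31.92
ee_pos: [0.5191, 0.0944, -0.0028]
eef_rot: [0.682, 0.731, -0.001, 0.001]
ft_force: [-1.3, -14.1, -0.6]
width: 0.0139
```

```bash
python3 st.py
```

```text
t 32.12 along 0.0719 lat -0.001 z -0.0028 F along -13.05 lat -2.11 z -0.01 w 0.0134
batten_center 0.89 0.0714 0.0001
```

>>> {"op": "play_rows", "data": {"motion": [[0.003,0,0,0,0,0,0],[0.006,0,0,0,0,0,0],[0.006,0,0,0,0,0,0],[0.006,0,0,0,0,0,0]]}}

```text
time: 32.78
ee_pos: [0.5191, 0.0946, -0.0028]
eef_rot: [0.682, 0.731, -0.001, 0.002]
ft_force: [-0.7, -16.3, 0.7]
width: 0.0139
```

```bash
python3 st.py
```

```text
t 32.98 along 0.0721 lat -0.001 z -0.0028 F along -16.59 lat -2.28 z 0.12 w 0.0135
batten_center 0.65 0.0718 0.0003
```

>>> {"op": "play_rows", "data": {"motion": [[-0.008,0,0,0,0,0,0],[-0.016,0,0,0,0,0,0],[-0.023,0,0,0,0,0,0],[-0.023,0,0,0,0,0,0]]}}

```text
time: 33.62
ee_pos: [0.5192, 0.0947, -0.0028]
eef_rot: [0.681, 0.732, 0.0, 0.0]
ft_force: [0.3, -2.4, -3.4]
width: 0.0132
```

```bash
python3 st.py
```

```text
t 33.83 along 0.0722 lat -0.001 z -0.0028 F along -1.8 lat -0.05 z -3.49 w 0.0137
batten_center 0.72 0.0739 0.0007
```

>>> {"op": "play_rows", "data": {"motion": [[0,0,0,0,0,0,50],[0,0,0,0,0,0,50],[0,0,0,0,0,0,50],[0,0,0,0,0,0,50],[0,0,0,0,0,0,50]]}}

```text
time: 34.6
ee_pos: [0.519, 0.0944, -0.0027]
eef_rot: [0.681, 0.732, 0.0, -0.0]
ft_force: [1.0, -0.1, -0.2]
width: 0.0429
```

>>> {"op": "play_rows", "data": {"motion": [[0,0,-0.1,0,0,0,50],[0,0,-0.25,0,0,0,50],[0,0,-0.5,0,0,0,50],[0,0,-0.75,0,0,0,50],[0,0,-0.75,0,0,0,50]]}}

```text
time: 35.22
ee_pos: [0.5213, 0.0949, 0.1508]
eef_rot: [0.681, 0.732, 0.003, 0.001]
ft_force: [0.2, 0.2, -0.4]
width: 0.0438
```

```bash
python3 st.py; python3 - <<'E'
from h import *
p=eyes.camera("wrist");a=eyes.camera("scene")
u=np.array([-.0721,.9974,0]);v=np.array([.9974,.0721,0])
cv2.imwrite("pics/end.png",np.hstack([cv2.resize(p["image"],(480,300)),cv2.resize(a["image"][130:280,240:400],(320,300))])[:,:,::-1])
L=eyes.regions_of(p,"batten")
for q in L[:3]:
    ys,xs=np.nonzero(q["region"]);P=np.array([onz(p,(x,y),.051) for x,y in zip(xs,ys)])-[.5253,.0228,0]
    print(q["p"],"along",(P@u).min().round(4),(P@u).max().round(4),"lat",(P@v).min().round(4),(P@v).max().round(4))
E
```

```text
t 35.42 along 0.0718 lat -0.0019 z 0.146 F along -0.05 lat -0.08 z -0.07 w 0.0436
groove_mouth 0.74 0.0026 -0.0025
batten_center 0.98 0.0739 0.0021
groove_end 0.78 0.1714 0.0024
0.87 along -0.0096 0.181 lat -0.0134 0.0126
```

View pics/end.png

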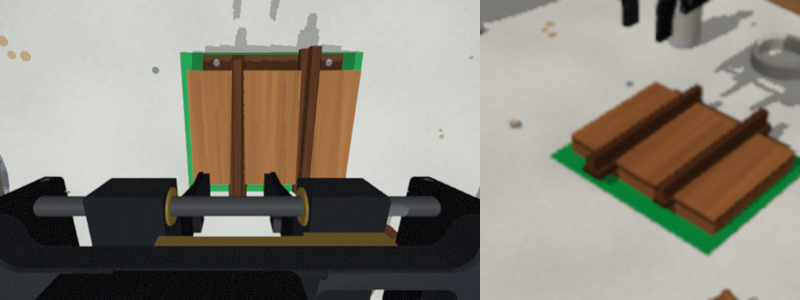

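The last view shows the batten seated in the groove, from its thin end at (238,55) to its thick end just past the mouth in the left half. It lies parallel to the fitted one, and the gripper is clear above it.

```bash
python3 -c "
from bench import job
print(job.close_job())"
```

```text
the job is handed in; nothing more can be done
None
```

The batten is in the empty groove, wedged and released, and I handed the job in at about 35.5 s. `close_job` gives no verdict.

**What I did:** I gripped the batten across its spine and started the thin end in the mouth. I slid it along the floor, then pressed it home in 1 mm steps until I read about 16.6 N along the groove.

**Last checks:**
- **Position:** its middle is about 73 mm past the mouth. It lies in line and on the floor by the force and height readings.
- **Hold:** it did not move when I eased the push off to about 2 N. After I let go, the network still put its middle at about 73.9 mm, and the robot was clear.
- **Wall pinch:** I could not measure the force on the near wall directly. I infer it from the push and from the batten staying put.
- **Bystanders:** I never went near the mallet, pot, glue or tape at low height, but I did not measure their positions again at the end.

**Disagreements:**
- **Finger height:** the real finger ends sit about 38 mm higher than the reported TCP height. My first grasp closed on air above the bar, so I found the offset by touching the bar's top and worked with it from there.
- **Sideways position:** the last wrist picture put the batten's middle about 2 mm off the centre line. The arm was still settling then. Readings while seated were mostly within 1 mm.
- **Stiffness:** the resistance climbed over about 0.5 to 2 mm of measured travel, at or below the short end of the 2 to 4 mm you gave.

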